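# Seat the finned amplifier module in its hold-down cradle

### The arm

A 6-joint arm with a two-finger parallel gripper is mounted at the origin on a cart in front of the work surface, level with it; the furniture and walls round the work are solid. World frame = base frame: x ahead of the robot, y to its left, z up, the work surface at z = 0. Lengths are in m, angles in rad, forces in N, time in s.
With the tool pointing down it reaches from about 0.35 to 0.975 m from the base axis. Payload 4.9 kg.
Tool frame: the origin (TCP) lies on the front face of the gripper's body, between the roots of the fingers; the fingertips stand ctrl.tip_extent ahead of it and the grasp point (between the pads) lies 54 mm ahead of it (ctrl.tip_extent is the distance from the TCP to the fingertips, in m); z points along the fingers, y is the line along which they close (so a half turn about z gives the same grasp; the last joint's range is limited). The gripper opens to 85 mm and grips with 20 to 120 N. Pads are 22 mm wide; open, the fingers measure 114 mm over their backs; the gripper's body (76 mm by 85 mm) begins 54 mm behind the grasp point. The pads swing forward as they close: fully open they stand 13 mm farther back than shut.
Start: joints at [-1.262, 0.053, 1.613, -0, 1.476, -0.119], TCP at [0.259, -0.569, 0.304] pointing down, gripper open.
Joint ranges: [-3.01, 3.01], [-1.01, 2.22], [0.06, 2.58], [-1.02, 4.17], [0.09, 2.62], [-3.14, 3.14]. Speed limits (rad/s): [2.57, 2.57, 3.14, 3.14, 3.14, 3.14].

### API

Orientations are given as a rotation vector (axis times angle).
In Python, from station import ctrl gives the robot as it stands.
- The arm moves only by the tool apply_moves, never from a script. Its argument "rows" is one flat list of numbers, 6 for each row, row after row: the shift along the tool's x, y, z normalised to -1 to 1, where 1 is 0.6 m, then the turn, a rotation vector about the tool's x, y, z normalised to -1 to 1, where 1 is 90 degrees. A call has 1 to 20 rows; each row is the pose to reach, as a shift and turn from the pose commanded when the call began, along the tool's axes at that moment; what a row does not reach only later rows make up. A row lasts 1/10 s, in which the tool goes at most 50 mm and 8.59 degrees, less where a joint would pass 70% of its speed; a pose out of reach is approached as far as the arm can. A call with a number of a shift or a turn outside -1 to 1 is refused whole. A call with a gripper value outside its range is refused whole. "grip" is the opening, from 0 (shut) to 1 (fully open), set as the call begins (left out, the last holds). The fingers move at their own pace and stop on an object; "grip_force" is the grip in N (left out, the last holds). Time passes only in rows, so rows that repeat a pose let the fingers close. It gives the time, the measured TCP pose, the force, the opening and the grip force at its end, in the units of the state.
- ctrl.get_obs(): the state, without advancing time (a new reading comes with each control period).
- ctrl.get_image(name): name is "scene" or "top" or "wrist"; returns (picture, depth): 400x640x3 uint8, blue, green, red; 400x640 float32, m along the optical axis (not along the pixel's ray), 0 where there is no reading.
- ctrl.camera_model(name): a dict with "mtx" (3x3 intrinsics, pixels), "R" (3x3) and "t" (3): a world point X has camera coordinates R X + t; the wrist camera has in their place "tool_from_camera" (4x4, takes a point from camera to tool coordinates, whose origin is the TCP and whose axes are the flange's). Camera axes: x right, y down, z forward; pixel columns grow to the right and rows downward; lengths in m; the calibration is good to about 2 mm. A picture is of the moment at which its call begins: read the wrist's pose just before it. camera_model takes no time and is no camera call.
- ctrl.finish_job(): hands the job in; it is judged then, once.
The state is a dict: "t": time; "q": joint angles; "dq": joint speeds; "effort": joint torques, N m; "tool_pos": TCP position; "tool_rot": TCP orientation; "contact_force": force on the tool from outside, world axes, zero at the start; "wrist_torque": the same for the moment, N m; "opening": finger opening in m; "grip_force": force on a finger pad.
Only numpy, scipy, OpenCV 4.12 (cv2) and the standard library are available. Lean on these libraries where they do the work, as an engineer would, in place of code of your own. Each camera call takes 0.05 s, during which the arm holds its last target. There are 200 camera calls.

### The job

Put the black finned amplifier module into the aluminium cradle on the optical table: hold it with its plain end tipped down, tuck that end under the cradle's overhanging lip, then lower the connector end until the module lies flat on the pocket floor, and let go. Do not knock over the microscope objective that stands nearby.

Things in the scene. Friction and masses are not known exactly. Their poses are not given: they have to be found in the camera images.
- amp: Loose black amplifier module, 0.1 to 0.17 kg: solid finned body 85 long (x), 50 wide (y), 26 high, with a small connector sticking out 13 farther at its +x end, which starts pointing away from the robot. Origin: 1.5 below the underside, at the middle of the overall 98 length, so the body spans x = -49 (plain end) to +36, its middle at x = -6.5. z up. Grasp from above across the 50 width.
- cradle: Fixed bare aluminium cradle. Base 130 (x) by 96 (y); origin: underside. Pocket x = -48 to 52, y = -34 to 34, floor at z = 6. -x end, nearer the robot: wall 51 high with lip. +x end: low wall to z = 16, flared to 28, gap 26 wide for the connector. Side walls to z = 18, flared to 30; open from x = -24 to 25 for fingers. Seated, the module's origin is near x = 8, z = 4.5, its x along the cradle's.
- cradle_lip (a point): Middle of the lower edge of the cradle's overhanging lip: x = -26, z = 45 in the cradle's frame, same axes. The lip is 6 thick and overhangs the pocket by 22, so the opening (78) is shorter than the module's body (85): it cannot go in flat, but goes in with its plain end tipped down 15 to 30 degrees and tucked under the lip.
- objective: Chrome microscope objective, 27 in diameter, 47 high, standing loose on the table between the module and the cradle; origin: centre of its underside. A bystander, not to be knocked over.

How it is judged:
On the way:
1. the module's plain end is under the lip while the module is tipped (x of cradle_lip in the frame of amp between -0.049 and -0.02 m and y of cradle_lip in the frame of amp between -0.025 and 0.025 m and z of cradle_lip in the frame of amp between 0.024 and 0.06 m and angle between amp's own z axis and vertical above 0.087 rad), for 0.05 s.
At the end, for the whole second after the job is handed in: The module lies at rest flat (within 4 degrees) on the pocket floor (within 5 mm in height), its plain end under the lip, centred across the pocket within 12 mm and in line with it within 15 degrees; the objective still stands (x of cradle_lip in the frame of amp between -0.047 and -0.02 m and y of amp in the frame of cradle between -0.012 and 0.012 m and z of amp in the frame of cradle between -0.0005 and 0.0095 m and angle between the z axis of amp and the z axis of cradle, either way round below 0.07 rad and angle between the x axis of amp and the x axis of cradle, either way round below 0.26 rad and linear speed of amp below 0.02 m/s and angle between objective's own z axis and vertical below 0.5 rad); the robot touches nothing.
It fails at once if the microscope objective is knocked over (angle between objective's own z axis and vertical above 0.5 rad).
It also fails if it takes over 45 s, if anything falls off the work surface, if the arm or the gripper's body presses on something with over 40 N, if the wrist force passes 120 N, or if a joint passes its speed limit or range.

## Working session

There is one attempt and no reset: what is moved stays moved. The work goes in short steps, Python scripts to look and compute and a tool call to move; the robot and the scene stay as the last step left them, time stands still between calls to the robot, and variables do not carry over. Pictures are saved under pics/ and viewed, at most 10 in all, crops included, and the job is handed in when it is done.

Besides the shell and the picture viewer there is one more tool, called after ">>>" as name(argument=value, ...) on one line, values as JSON. apply_moves: Moves the arm, as the interface text tells. Its arguments: {"type":"object","properties":{"rows":{"type":"array","items":{"type":"number"}},"grip":{"type":"number"},"grip_force":{"type":"number"}},"required":["rows"]}

```bash
mkdir -p pics; ls; python3 - <<'E'
from station import ctrl
import cv2,numpy as np
o=ctrl.get_obs();print(o['t'],o['tool_pos'],o['tool_rot'],o['opening'],ctrl.tip_extent)
for n in('top','scene'):
    im,d=ctrl.get_image(n);cv2.imwrite(f'pics/{n}0.png',im);np.save(f'{n}0.npy',d)
    m=ctrl.camera_model(n);print(n,m['mtx'],m['R'],m['t'])
print(ctrl.camera_model('wrist'))
E
```

```text
pics
0.0 [ 0.25913522 -0.56822186  0.30270417] [-3.06802334e+00 -6.66416421e-01  3.07764951e-04] 0.08535914329260531 0.0726
top [[520.78583677   0.         314.24123069]
 [  0.         520.78583677 196.72140046]
 [  0.           0.           1.        ]] [[-0.01054711 -0.99994319  0.00154366]
 [-0.98244806  0.01007504 -0.18626406]
 [ 0.18623792 -0.00348111 -0.98249851]] [0.05673645 0.58508072 0.86859474]
scene [[468.48017424   0.         315.54629612]
 [  0.         468.48017424 190.14724807]
 [  0.           0.           1.        ]] [[-0.74169636 -0.67056463  0.01515243]
 [-0.53067812  0.57285561 -0.62467366]
 [ 0.41020391 -0.47135924 -0.78073889]] [0.4673258  0.31131363 0.66433746]
{'mtx': array([[311.55714983,   0.        , 326.8677867 ],
       [  0.        , 311.55714983, 199.47521305],
       [  0.        ,   0.        ,   1.        ]]), 'tool_from_camera': array([[ 9.95241655e-04, -9.58169109e-01, -2.86200924e-01,
         7.28411206e-02],
       [ 9.99999436e-01,  1.05972101e-03, -7.04080427e-05,
         7.90835498e-04],
       [ 3.70755945e-04, -2.86200692e-01,  9.58169623e-01,
        -7.13056444e-02],
       [ 0.00000000e+00,  0.00000000e+00,  0.00000000e+00,
         1.00000000e+00]])}
```

View pics/top0.png

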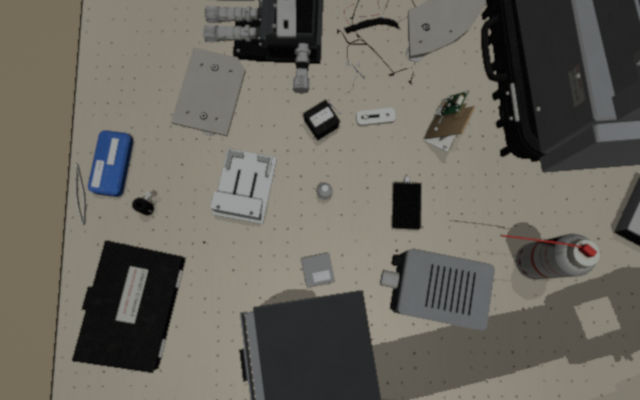

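View pics/scene0.png

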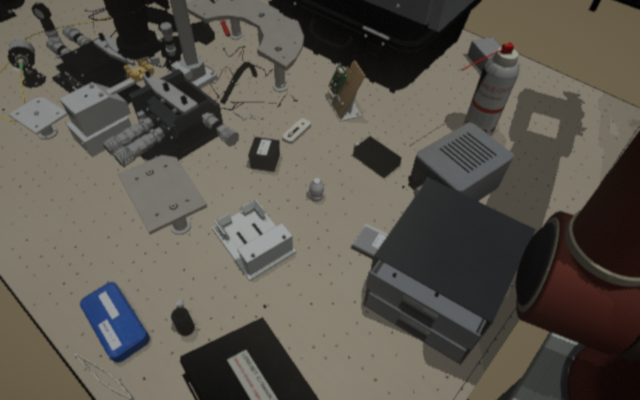

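Top view: module at about (406,205) with its connector at (406,180) pointing away from the robot. The cradle is at about (243,187) with its lip wall on the robot side (row ~205), and the objective is at (324,190).

```bash
cat > h.py <<'E'
import cv2,numpy as np
from station import ctrl
from scipy.spatial.transform import Rotation as Ro
def pose(n,o=None):
    m=ctrl.camera_model(n)
    if n!='wrist': R=m['R'].T; return m['mtx'],R,-R@m['t']
    T=m['tool_from_camera'];Rt=Ro.from_rotvec(o['tool_rot']).as_matrix()
    return m['mtx'],Rt@T[:3,:3],Rt@T[:3,3]+o['tool_pos']
def cloud(K,R,c,d):
    v,u=np.indices(d.shape)
    p=np.stack([(u-K[0,2])/K[0,0]*d,(v-K[1,2])/K[1,1]*d,d],-1)
    return p@R.T+c
def ray(K,R,c,uv,z):
    uv=np.atleast_2d(uv).astype(float)
    r=np.c_[(uv-K[:2,2])/K[0,0],np.ones(len(uv))]@R.T
    return c+r*((z-c[2])/r[:,2])[:,None]
def rect(P,tag):
    (cx,cy),(w,h),a=cv2.minAreaRect((P[:,:2]*1000).astype(np.float32))
    print(tag,'c',round(cx,1),round(cy,1),'size',round(w,1),round(h,1),'ang',round(a,1),len(P))
E
python3 - <<'E'
from h import *
im=cv2.imread('pics/top0.png');d=np.load('top0.npy')
K,R,c=pose('top');W=cloud(K,R,c,d)
g=im.max(2)
def roi(r0,r1,c0,c1):
    m=np.zeros(g.shape,bool);m[r0:r1,c0:c1]=1;return m
m=roi(175,240,385,430)&(g<45)
n,l,s,_=cv2.connectedComponentsWithStats(m.astype(np.uint8));k=1+s[1:,4].argmax();m=l==k
print(s[k]);v,u=np.nonzero(m);rect(ray(K,R,c,np.c_[u,v],.026),'amp')
print('amp z',np.median(W[m][:,2]))
m=roi(176,205,310,340)&(W[...,2]>.02)&(d>0);print('obj',W[m].mean(0),W[m][:,2].max());rect(W[m],'obj')
m=roi(140,230,200,285)&(d>0);Z=W[...,2]
print(np.histogram(Z[m],bins=np.arange(-.006,.066,.003)))
rect(W[m&(Z>.004)],'cradle all');rect(W[m&(Z>.046)&(Z<.06)],'wall top')
s=lambda n,r0,r1,c0,c1,i:cv2.resize(i[r0:r1,c0:c1],None,fx=4,fy=4,interpolation=cv2.INTER_CUBIC)
cv2.imwrite('pics/a.png',np.hstack([s(0,135,235,200,285,im),s(0,135,235,310,340,im),s(0,165,265,380,435,im)]))
E
```

```text
[ 392  183   29   46 1219]
amp c 573.5 -117.0 size 49.8 83.3 ang 86.3 1219
amp z 0.02047065850087837
obj [0.60065076 0.03155172 0.04070329] 0.05178039641719434
obj c 602.0 30.9 size 25.6 24.7 ang 89.5 180
(array([  23,  680, 2478, 1230, 1327,  481,   49,   33,   52,   63,   64,
        100,   70,   23,   10,   12,   10,   14,  153,  553,  175,    8,
          0,    0]), array([-0.006, -0.003,  0.   ,  0.003,  0.006,  0.009,  0.012,  0.015,
        0.018,  0.021,  0.024,  0.027,  0.03 ,  0.033,  0.036,  0.039,
        0.042,  0.045,  0.048,  0.051,  0.054,  0.057,  0.06 ,  0.063,
        0.066]))
cradle all c 621.4 186.8 size 172.0 159.6 ang 0.0 3875
wall top c 575.2 189.3 size 88.3 32.6 ang 78.6 901
```

View pics/a.png

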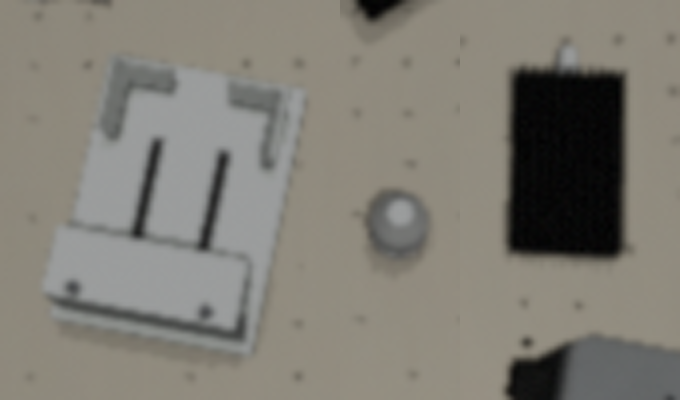

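```bash
cat >> h.py <<'E'
def rows(p,yaw,tilt=0,o=None):
    """normalised shift+turn from measured pose to TCP p, tool x at heading yaw (deg), nose tilt (deg, plain end down)"""
    o=o or ctrl.get_obs();R0=Ro.from_rotvec(o['tool_rot'])
    T=Ro.from_euler('ZY',[yaw,-tilt],degrees=True)*Ro.from_euler('x',180,degrees=True)
    return np.round(np.r_[R0.inv().apply(np.array(p)-o['tool_pos'])/.6,(R0.inv()*T).as_rotvec()/(np.pi/2)],4).tolist()
E
python3 - <<'E'
from h import *
d=np.load('top0.npy');W=cloud(*pose('top'),d)
ok=d>0
for x in np.arange(.25,.85,.1):
    print(round(x,2),[round(float(W[ok&(abs(W[...,0]-x-.05)<.05)&(abs(W[...,1]-y-.05)<.05)][:,2].max(initial=0)),2) for y in np.arange(-.6,.35,.1)])
d=np.load('scene0.npy');W=cloud(*pose('scene'),d);Z=W[...,2]
m=(d>0)&(np.hypot(W[...,0]-.61,W[...,1]-.185)<.11)&(Z>.046)&(Z<.06);rect(W[m],'wall scene')
print(rows([.6,.17,.26],-11))
E
```

```text
0.25 [0.01, 0.01, 0.01, 0.01, 0.01, 0.16, 0.16, 0.16, 0.01, 0.09]
0.35 [0.01, 0.01, 0.18, 0.1, 0.11, 0.16, 0.16, 0.16, 0.06, 0.09]
0.45 [0.05, 0.01, 0.21, 0.22, 0.11, 0.1, 0.02, 0.01, 0.06, 0.1]
0.55 [0.05, 0.26, 0.43, 0.45, 0.03, 0.03, 0.05, 0.06, 0.06, 0.06]
0.65 [0.0, 0.0, 0.43, 0.46, 0.11, 0.02, 0.05, 0.06, 0.07, 0.07]
0.75 [0.0, 0.0, 0.37, 0.41, 0.11, 0.02, 0.08, 0.07, 0.07, 0.06]
wall scene c 632.3 192.7 size 171.8 91.7 ang 2.2 1062
[1.0273, -0.8838, 0.0732, -0.0012, 0.0002, 0.3945]
```

```bash
python3 - <<'E'
from h import *
for n in('top','scene'):
    d=np.load(n+'0.npy');W=cloud(*pose(n),d);ok=(d>0)&(W[...,0]>.2)
    for z in(.12,.2,.3,.4):
        m=ok&(W[...,2]>z)&(W[...,2]<z+.1);v,u=np.nonzero(m);P=W[m]
        if len(P):print(n,z,len(P),'u',u.min(),u.max(),'v',v.min(),v.max(),P.min(0).round(2),P.max(0).round(2))
d=np.load('top0.npy');W=cloud(*pose('top'),d)
for x in np.arange(.4,.8,.05):
    print(round(x,2),[round(float(W[(d>0)&(abs(W[...,0]-x-.025)<.025)&(abs(W[...,1]-y-.025)<.025)][:,2].max(initial=0)),2) for y in np.arange(-.5,-.05,.05)])
E
```

```text
top 0.12 18034 u 239 639 v 0 399 [ 0.26 -0.43  0.12] [0.92 0.17 0.22]
top 0.2 6165 u 501 639 v 0 256 [ 0.47 -0.43  0.2 ] [ 0.87 -0.22  0.3 ]
top 0.3 9507 u 544 639 v 0 157 [ 0.59 -0.37  0.3 ] [ 0.81 -0.27  0.4 ]
top 0.4 3136 u 600 639 v 0 116 [ 0.61 -0.32  0.4 ] [ 0.75 -0.29  0.46]
scene 0.12 24271 u 0 535 v 0 345 [ 0.2  -0.61  0.12] [1.43 0.19 0.22]
scene 0.2 6961 u 103 576 v 0 322 [ 0.2  -0.43  0.2 ] [1.08 0.14 0.3 ]
scene 0.3 2946 u 558 632 v 159 261 [0.2  0.04 0.3 ] [0.23 0.1  0.4 ]
scene 0.4 1044 u 616 639 v 130 197 [0.2  0.05 0.4 ] [0.23 0.09 0.44]
0.4 [0.01, 0.01, 0.18, 0.18, 0.01, 0.1, 0.11, 0.11, 0.11]
0.45 [0.01, 0.0, 0.21, 0.21, 0.21, 0.22, 0.11, 0.1, 0.1]
0.5 [0.01, 0.01, 0.17, 0.17, 0.01, 0.01, 0.01, 0.03, 0.03]
0.55 [0.01, 0.26, 0.34, 0.38, 0.38, 0.01, 0.01, 0.03, 0.03]
0.6 [0.01, 0.01, 0.01, 0.43, 0.45, 0.01, 0.01, 0.03, 0.03]
0.65 [0.0, 0.0, 0.05, 0.43, 0.46, 0.11, 0.11, 0.01, 0.01]
0.7 [0.0, 0.0, 0.0, 0.37, 0.46, 0.11, 0.09, 0.01, 0.02]
0.75 [0.0, 0.0, 0.0, 0.37, 0.41, 0.09, 0.06, 0.01, 0.02]
```

```bash
python3 -c "
from h import *
print(rows([.34,-.25,.42],-11))"
```

```text
[0.3427, -0.4271, -0.1945, -0.0012, 0.0002, 0.3945]
```

>>> apply_moves(rows=[0.343,-0.427,-0.195,0,0,0.394,0.343,-0.427,-0.195,0,0,0.394,0.343,-0.427,-0.195,0,0,0.394,0.343,-0.427,-0.195,0,0,0.394,0.343,-0.427,-0.195,0,0,0.394,0.343,-0.427,-0.195,0,0,0.394,0.343,-0.427,-0.195,0,0,0.394,0.343,-0.427,-0.195,0,0,0.394,0.343,-0.427,-0.195,0,0,0.394,0.343,-0.427,-0.195,0,0,0.394], grip=1)

```text
t: 1.1
tool_pos: [0.34, -0.2507, 0.4197]
tool_rot: [-3.126, 0.301, 0.002]
contact_force: [0.6, 1.2, 0.4]
opening: 0.0855
grip_force: 0.0
```

```bash
python3 -c "
from h import *
o=ctrl.get_obs();print(o['t'],o['tool_pos'],o['q'],rows([.6,.17,.26],-11))"
```

```text
1.1 [ 0.33997395 -0.25067367  0.4197499 ] [-8.11727646e-01 -4.90938155e-01  1.88566352e+00 -4.01650207e-04
  1.74861768e+00  9.50878397e-01] [0.2922, -0.7707, 0.2663, -0.0004, 0.0011, 0.0001]
```

>>> apply_moves(rows=[0.292,-0.77,0.266,0,0,0,0.292,-0.77,0.266,0,0,0,0.292,-0.77,0.266,0,0,0,0.292,-0.77,0.266,0,0,0,0.292,-0.77,0.266,0,0,0,0.292,-0.77,0.266,0,0,0,0.292,-0.77,0.266,0,0,0,0.292,-0.77,0.266,0,0,0,0.292,-0.77,0.266,0,0,0,0.292,-0.77,0.266,0,0,0,0.292,-0.77,0.266,0,0,0,0.292,-0.77,0.266,0,0,0,0.292,-0.77,0.266,0,0,0])

```text
t: 2.4
tool_pos: [0.6001, 0.1688, 0.2595]
tool_rot: [3.126, -0.302, -0.005]
contact_force: [0.7, -0.9, 0.1]
opening: 0.0854
grip_force: 0.0
```

```bash
python3 - <<'E'
from h import *
import pickle
o=ctrl.get_obs();im,d=ctrl.get_image('wrist');cv2.imwrite('pics/w1.png',im);pickle.dump((o,d),open('w1.pkl','wb'))
print(o['t'],o['tool_pos'],o['tool_rot'])
W=cloud(*pose('wrist',o),d);Z=W[...,2]
m=(d>0)&(np.hypot(W[...,0]-.61,W[...,1]-.185)<.1)&(Z>.046)&(Z<.06);rect(W[m],'wall')
m=(d>0)&(np.hypot(W[...,0]-.60,W[...,1]-.031)<.04)&(Z>.02)&(Z<.06);rect(W[m],'obj')
E
```

```text
2.4 [0.60008892 0.16875051 0.25954468] [ 3.12572602 -0.3017735  -0.00465298]
wall c 629.9 183.7 size 89.8 151.9 ang 85.3 3049
obj c 602.6 31.4 size 25.9 26.0 ang 11.0 777
```

View pics/w1.png

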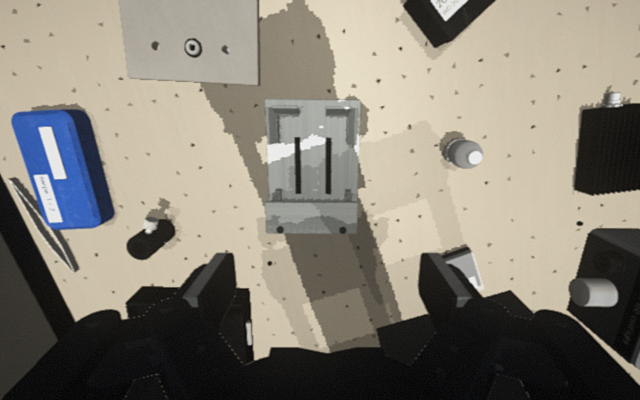

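The wrist view shows the cradle nearly upright in the picture. Its lip edge is near row 203 (columns 265–357), its back edge near row 234, and its floor slots are at columns ~297 and 328. The objective's top is at (474,156).

```bash
python3 - <<'E'
from h import *
import pickle
o,d=pickle.load(open('w1.pkl','rb'));K,R,c=pose('wrist',o)
im=cv2.imread('pics/w1.png');g=cv2.cvtColor(im,cv2.COLOR_BGR2GRAY).astype(float)
W=cloud(K,R,c,d)
# slots
sub=np.zeros(g.shape,np.uint8);sub[130:200,285:340]=(g[130:200,285:340]<70)
n,l,s,ct=cv2.connectedComponentsWithStats(sub)
for k in range(1,n):
    if s[k,4]>60:
        v,u=np.nonzero(l==k);P=ray(K,R,c,np.c_[u,v],.006);rect(P,'slot')
# lip and back edge
gy=cv2.Sobel(g,cv2.CV_64F,0,1)
for lo,hi in((196,212),(226,242)):
    cols=np.arange(275,350);r=lo+np.abs(gy[lo:hi,275:350]).argmax(0)
    r0=np.median(r);k=abs(r-r0)<3
    P=ray(K,R,c,np.c_[cols[k],r[k]],.051);f=np.polyfit(P[:,1],P[:,0],1)
    print(lo,r0,k.sum(),'mid',P.mean(0),'yaw',-np.degrees(np.arctan(f[0])))
# heights: depth at wall top patch, floor patch, and table
for a in((215,225,290,335),(150,190,305,320),(110,125,285,335),(150,190,400,420)):
    print(a,np.median(W[a[0]:a[1],a[2]:a[3]].reshape(-1,3),0))
# lateral edges of wall top
gx=cv2.Sobel(g,cv2.CV_64F,1,0)
for lo,hi in((258,275),(350,366)):
    rr=np.arange(207,230);q=lo+np.abs(gx[207:230,lo:hi]).argmax(1);print(lo,np.median(q),ray(K,R,c,np.c_[q,rr],.051).mean(0))
for lo,hi in((262,272),(354,364)):
    rr=np.arange(105,195);q=lo+np.abs(gx[105:195,lo:hi]).argmax(1);print('side',lo,np.percentile(q,[10,50,90]))
E
```

```text
slot c 617.7 195.9 size 5.3 58.7 ang 77.6 253
slot c 611.5 164.2 size 4.3 58.7 ang 79.0 275
196 202.0 75 mid [0.58938036 0.18406766 0.051     ] yaw -10.991238167897984
226 233.0 66 mid [0.55927344 0.1943873  0.051     ] yaw -10.7861566626648
(215, 225, 290, 335) [0.57275993 0.18745456 0.05234472]
(150, 190, 305, 320) [0.61173799 0.18140074 0.00739393]
(110, 125, 285, 335) [0.66449428 0.17279839 0.00751203]
(150, 190, 400, 420) [0.59068761 0.07920458 0.00124695]
258 265.0 [0.58228683 0.23166252 0.051     ]
350 357.0 [0.56498508 0.1426091  0.051     ]
side 262 [265. 268. 269.]
side 354 [354.  358.5 361. ]
```

```bash
python3 -c "
from h import *
print(rows([.57,-.117,.2],-3))"
```

```text
[0.0422, 0.4765, 0.1012, 0.0006, 0.001, -0.0895]
```

>>> apply_moves(rows=[0.042,0.476,0.1,0,0,-0.09,0.042,0.476,0.1,0,0,-0.09,0.042,0.476,0.1,0,0,-0.09,0.042,0.476,0.1,0,0,-0.09,0.042,0.476,0.1,0,0,-0.09,0.042,0.476,0.1,0,0,-0.09,0.042,0.476,0.1,0,0,-0.09,0.042,0.476,0.1,0,0,-0.09])

```text
t: 3.25
tool_pos: [0.5697, -0.1169, 0.2017]
tool_rot: [-3.14, 0.085, -0.001]
contact_force: [-0.1, 0.5, 0.4]
opening: 0.0857
grip_force: 0.0
```

```bash
python3 - <<'E'
from h import *
o=ctrl.get_obs();im,d=ctrl.get_image('wrist');cv2.imwrite('pics/w2.png',im)
print(o['t'],o['tool_pos'],o['tool_rot'])
K,R,c=pose('wrist',o);W=cloud(K,R,c,d);Z=W[...,2]
m=(d>0)&(np.hypot(W[...,0]-.5735,W[...,1]+.117)<.06)
print(np.histogram(Z[m],bins=np.arange(-.003,.036,.003)))
rect(W[m&(Z>.02)&(Z<.034)],'amp depth')
g=im.max(2);q=np.abs(W-[.5735,-.117,.02]).max(2)<.056
mm=((g<60)&q).astype(np.uint8);n,l,s,_=cv2.connectedComponentsWithStats(mm);k=1+s[1:,4].argmax();v,u=np.nonzero(l==k);print(s[k])
rect(ray(K,R,c,np.c_[u,v],.026),'amp mask')
E
```

```text
3.25 [ 0.56972159 -0.11691837  0.20174078] [-3.14022644e+00  8.45387880e-02 -6.91956039e-04]
(array([ 194, 7247,   73,   27,  208, 3045,  161,  153,  163, 2012,  272,
          0]), array([-0.003,  0.   ,  0.003,  0.006,  0.009,  0.012,  0.015,  0.018,
        0.021,  0.024,  0.027,  0.03 ,  0.033]))
amp depth c 574.7 -121.3 size 48.6 85.5 ang 86.4 2492
[ 302  138   61  100 5494]
amp mask c 577.0 -121.7 size 47.8 83.9 ang 86.4 5494
```

View pics/w2.png

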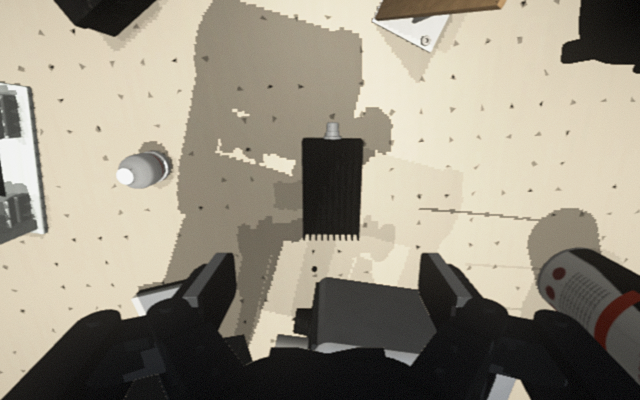

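The module spans columns 303–363 and rows 138–240, with its connector at (333,130), and is slightly right of the tool axis. The grey instrument's edge at (370,280) needs a clearance check.

```bash
python3 - <<'E'
from h import *
d=np.load('top0.npy');W=cloud(*pose('top'),d)
m=(d>0)&(W[...,2]>.04)&(W[...,2]<.15)&(abs(W[...,1]+.12)<.07)&(W[...,0]>.4)&(W[...,0]<.56);P=W[m];print(P.max(0),np.percentile(P[:,0],[95,99]))
print(rows([.575,-.121,.077],-3.6))
E
```

```text
[ 0.48956538 -0.06111301  0.10535983] [0.47896085 0.48557057]
[0.0083, 0.0083, 0.2083, -0.0001, -0.0006, 0.007]
```

>>> apply_moves(rows=[0.0083,0.0083,0.07,0,0,0.007,0.0083,0.0083,0.12,0,0,0.007,0.0083,0.0083,0.16,0,0,0.007,0.0083,0.0083,0.19,0,0,0.007,0.0083,0.0083,0.208,0,0,0.007,0.0083,0.0083,0.208,0,0,0.007])

```text
t: 3.9
tool_pos: [0.5745, -0.119, 0.0753]
tool_rot: [-3.139, 0.093, 0.004]
contact_force: [1.2, -0.2, -0.4]
opening: 0.0857
grip_force: 0.0
```

>>> apply_moves(rows=[0,0,0,0,0,0,0,0,0,0,0,0,0,0,0,0,0,0,0,0,0,0,0,0,0,0,0,0,0,0,0,0,0,0,0,0,0,0,0,0,0,0,0,0,0,0,0,0], grip=0, grip_force=60)

```text
t: 4.7
tool_pos: [0.5766, -0.1207, 0.0785]
tool_rot: [3.139, -0.096, 0.005]
contact_force: [-0.1, 0.3, 6.3]
opening: 0.0486
grip_force: 65.5
```

>>> apply_moves(rows=[0,0,-0.03,0,0,0,0,0,-0.1,0,0,0,0,0,-0.17,0,0,0,0,0,-0.22,0,0,0,0,0,-0.22,0,0,0,0,0,-0.22,0,0,0])

```text
t: 5.3
tool_pos: [0.5752, -0.1203, 0.2087]
tool_rot: [3.14, -0.095, 0.001]
contact_force: [-0.7, 0.2, -3.4]
opening: 0.0489
grip_force: 64.7
```

```bash
python3 - <<'E'
from h import *
for i in range(3):
    o=ctrl.get_obs();print(o['t'],o['tool_pos'],o['tool_rot'],o['contact_force'],o['opening'],o['grip_force'])
    im,d=ctrl.get_image('wrist')
cv2.imwrite('pics/w3.png',im)
# tool-frame cloud
m=ctrl.camera_model('wrist');K=m['mtx'];T=m['tool_from_camera'];P=cloud(K,T[:3,:3],T[:3,3],d)
q=(d>0)&(abs(P[...,1])<.022)&(P[...,2]>.035)&(P[...,2]<.085)&(P[...,0]>-.06)
for x in np.arange(-.04,.07,.005):
    s=q&(abs(P[...,0]-x)<.0025); print(round(x,3),s.sum(),np.percentile(P[s][:,2],[5,50,95]).round(4) if s.sum() else '')
s=q&(P[...,2]<.055)&(abs(P[...,1])<.015);print('max x top',P[s][:,0].max())
E
```

```text
5.3 [ 0.5751676  -0.12029725  0.20868109] [ 3.13985672e+00 -9.54267541e-02  1.11135180e-03] [-0.70936343  0.17734119 -3.37944288] 0.04885238193972522 64.66383934020996
5.35 [ 0.57439555 -0.12002855  0.20695734] [-3.13945048  0.09556899  0.00356278] [ 0.06656777  0.44650443 -2.23564373] 0.048178449486848685 64.65298891067505
5.4 [ 0.57402427 -0.11989442  0.20608896] [-3.1389209   0.09547494  0.00596653] [-0.52514866  0.5749634  -1.31651039] 0.048542404889180685 64.64322924613953
-0.04 513 [0.0521 0.0646 0.0659]
-0.035 704 [0.0515 0.0627 0.0658]
-0.03 744 [0.0517 0.0616 0.0659]
-0.025 752 [0.0516 0.061  0.0657]
-0.02 790 [0.0517 0.0613 0.0659]
-0.015 815 [0.0517 0.0607 0.0659]
-0.01 816 [0.0517 0.0607 0.0658]
-0.005 854 [0.0517 0.0609 0.0659]
-0.0 890 [0.0517 0.0602 0.0659]
0.005 884 [0.0516 0.0605 0.0661]
0.01 941 [0.0517 0.0599 0.0659]
0.015 963 [0.0517 0.061  0.066 ]
0.02 972 [0.0516 0.0613 0.0659]
0.025 1008 [0.0516 0.0616 0.0661]
0.03 1040 [0.0516 0.0608 0.066 ]
0.035 1093 [0.0517 0.0607 0.066 ]
0.04 1475 [0.052  0.0647 0.0729]
0.045 324 [0.0645 0.0666 0.0706]
0.05 240 [0.0658 0.0674 0.0709]
0.055 111 [0.0659 0.0678 0.0754]
0.06 0 
0.065 0 
0.07 0 
max x top 0.04117823243099305
```

View pics/w3.png

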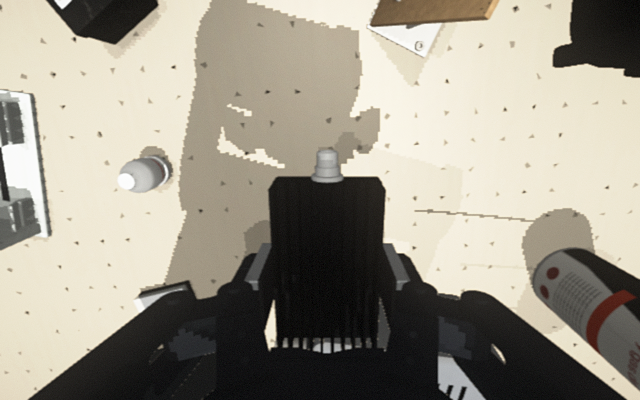

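The module is held level: front edge at about row 178, centred across columns 270–385, with the connector at (327,165). The body middle is within about 1 mm of the tool axis.

```bash
python3 - <<'E'
from h import *
o=ctrl.get_obs();print(o['t'],o['tool_pos'])
print(rows([.6225,.1786,.215],-11.2,20))
E
```

```text
5.45 [ 0.57391509 -0.11987012  0.20569615]
[0.0505, -0.5015, -0.0151, -0.0156, 0.2248, 0.0848]
```

>>> apply_moves(rows=[0.02,-0.06,-0.03,0,0.02,0.01,0.03,-0.13,-0.03,0,0.06,0.02,0.04,-0.2,-0.03,0,0.1,0.04,0.05,-0.27,-0.03,0,0.14,0.06,0.05,-0.34,-0.03,-0.01,0.18,0.08,0.05,-0.41,-0.02,-0.0156,0.22,0.085,0.05,-0.46,-0.015,-0.0156,0.225,0.085,0.05,-0.49,-0.015,-0.0156,0.225,0.085,0.0505,-0.5015,-0.015,-0.0156,0.225,0.085,0.0505,-0.5015,-0.015,-0.0156,0.225,0.085,0.0505,-0.5015,-0.015,-0.0156,0.225,0.085])

```text
t: 6.55
tool_pos: [0.6236, 0.1774, 0.2166]
tool_rot: [3.043, -0.299, 0.542]
contact_force: [0.5, -0.5, -0.6]
opening: 0.0485
grip_force: 64.6
```

```bash
cat >> h.py <<'E'
ex=np.array([np.cos(np.radians(11.2)),-np.sin(np.radians(11.2))])
def cr(x,z,tilt,org=(.6156,.180)):   # TCP at cradle (x,z) mm
    p=np.array(org)+ex*x/1000
    return rows([*p,z/1000],-11.2,tilt)
E
python3 - <<'E'
from h import *
for i in range(3):
    o=ctrl.get_obs();print(o['t'],o['tool_pos'],o['tool_rot'],o['opening'])
    im,d=ctrl.get_image('scene')
np.save('s2.npy',d);K,R,c=pose('scene');g=im
cv2.imwrite('pics/s2.png',cv2.resize(g[120:300,180:400],None,fx=3,fy=3))
print(cr(7,145,20),cr(1.1,109.4,20),cr(-22.9,95.9,20))
E
```

```text
6.55 [0.62356059 0.17738245 0.21660344] [ 3.04327351 -0.29948585  0.54196682] 0.04851418557892636
6.6 [0.62371328 0.17713016 0.2169214 ] [ 3.04322276 -0.30044633  0.54280462] 0.04843537744336358
6.65 [0.62382226 0.17704358 0.21720344] [ 3.04320637 -0.3008332   0.54347928] 0.04834036420118864
[-0.0444, -0.0022, 0.1122, 0.0009, -0.003, -0.0009] [-0.0742, -0.0022, 0.1645, 0.0009, -0.003, -0.0009] [-0.1195, -0.0022, 0.1717, 0.0009, -0.003, -0.0009]
```

View pics/s2.png

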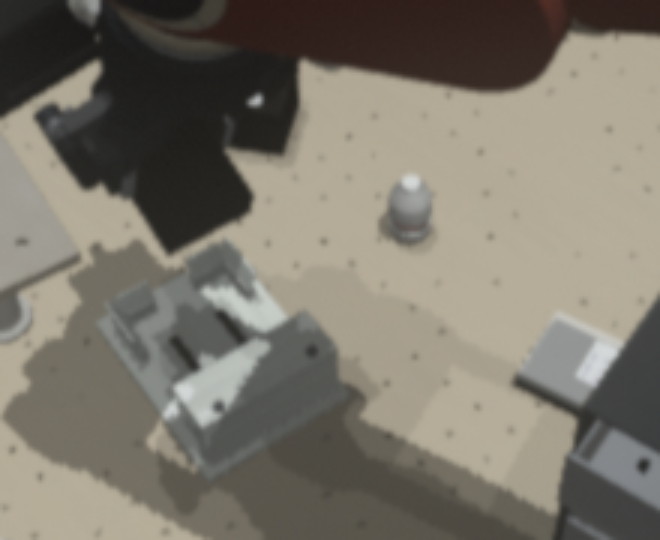

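The scene view shows the module held tilted above the cradle with its plain end down towards the lip. The objective still stands at (410,210) in the crop.

>>> apply_moves(rows=[-0.02,-0.002,0.05,0,-0.003,0,-0.04,-0.002,0.1,0,-0.003,0,-0.044,-0.002,0.112,0,-0.003,0,-0.044,-0.002,0.112,0,-0.003,0,-0.044,-0.002,0.112,0,-0.003,0,-0.044,-0.002,0.112,0,-0.003,0])

```text
t: 7.3
tool_pos: [0.624, 0.1798, 0.148]
tool_rot: [3.046, -0.3, 0.544]
contact_force: [-0.2, -0.6, -1.1]
opening: 0.0484
grip_force: 64.6
```

```bash
python3 - <<'E'
from h import *
import pickle
o=ctrl.get_obs();im,d=ctrl.get_image('wrist');cv2.imwrite('pics/w4.png',im)
o=ctrl.get_obs();print(o['t'],o['tool_pos'],Ro.from_rotvec(o['tool_rot']).as_matrix().round(3).tolist())
print(cr(7,145,20),cr(1.1,109.4,20),cr(-22.9,95.9,20))
E
```

```text
7.35 [0.62385372 0.17983516 0.14787593] [[0.92, -0.195, 0.339], [-0.183, -0.981, -0.066], [0.346, -0.001, -0.938]]
[-0.0034, 0.0024, 0.0038, -0.0005, -0.0025, -0.0004] [-0.0332, 0.0025, 0.0561, -0.0005, -0.0025, -0.0004] [-0.0785, 0.0025, 0.0634, -0.0005, -0.0025, -0.0004]
```

View pics/w4.png

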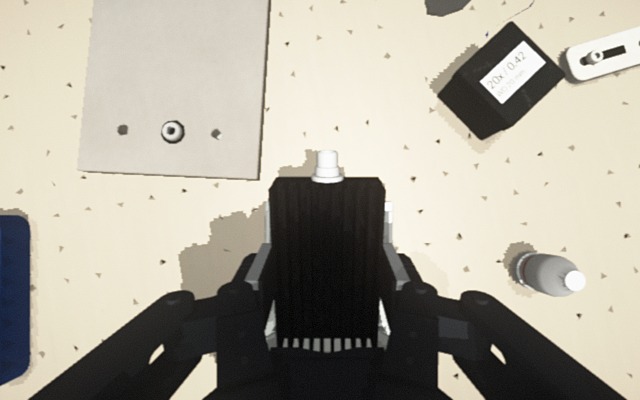

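The cradle's rims show about equally on both sides of the module (columns 267 and 391), so it is laterally aligned.

>>> apply_moves(rows=[-0.015,0.002,0.03,0,-0.002,0,-0.03,0.002,0.05,0,-0.002,0,-0.033,0.002,0.056,0,-0.002,0,-0.033,0.002,0.056,0,-0.002,0,-0.033,0.002,0.056,0,-0.002,0,-0.033,0.002,0.056,0,-0.002,0])

```text
t: 7.95
tool_pos: [0.616, 0.18, 0.1081]
tool_rot: [3.047, -0.299, 0.535]
contact_force: [0.7, 0.7, -0.9]
opening: 0.0488
grip_force: 64.6
```

```bash
python3 - <<'E'
from h import *
o=ctrl.get_obs();print(o['t'],o['tool_pos'],o['contact_force'])
print(cr(1.1,109.4,20),cr(-22.9,95.9,20))
E
```

```text
7.95 [0.61604595 0.18003749 0.10812092] [ 0.7084479   0.73441282 -0.9411274 ]
[0.0018, 0.0002, -0.0016, -0.0, 0.0007, -0.0002] [-0.0435, 0.0002, 0.0059, -0.0, 0.0007, -0.0002]
```

>>> apply_moves(rows=[-0.008,0,0.001,0,0,0,-0.016,0,0.002,0,0,0,-0.024,0,0.003,0,0,0,-0.032,0,0.004,0,0,0,-0.039,0,0.005,0,0,0,-0.0435,0,0.006,0,0,0,-0.0435,0,0.006,0,0,0,-0.0435,0,0.006,0,0,0])

```text
t: 8.75
tool_pos: [0.5924, 0.1844, 0.0948]
tool_rot: [3.047, -0.299, 0.533]
contact_force: [-0.5, 0.4, -1.3]
opening: 0.0489
grip_force: 64.8
```

```bash
python3 - <<'E'
from h import *
o=ctrl.get_obs();print(o['t'],o['tool_pos'],o['contact_force'])
im,d=ctrl.get_image('scene');cv2.imwrite('pics/s3.png',cv2.resize(im[120:300,180:400],None,fx=3,fy=3))
print(cr(-22.9,95.9,20),'10',cr(-7.9,91.6,10),'5',cr(-.5,88.5,5),'0',cr(5.3,85.2,0),cr(3.3,84.6,0))
E
```

```text
8.75 [0.5924338  0.18440963 0.09478842] [-0.52133167  0.39029745 -1.2928746 ]
[0.0016, -0.0003, -0.0014, 0.0004, 0.0018, -0.0001] 10 [0.0227, -0.0003, 0.0138, 0.0004, -0.1093, -0.0002] 5 [0.0325, -0.0003, 0.0229, 0.0004, -0.1648, -0.0002] 0 [0.0398, -0.0003, 0.0313, 0.0003, -0.2204, -0.0002] [0.0363, -0.0003, 0.0312, 0.0003, -0.2204, -0.0002]
```

View pics/s3.png

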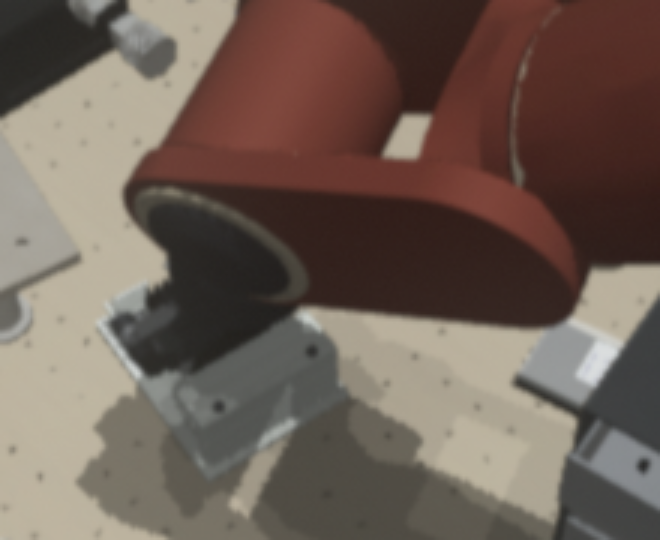

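The module's plain end is tucked under the lip with the body between the side walls, and no contact force shows. Now lower the connector end.

>>> apply_moves(rows=[0.006,0,0.002,0,-0.028,0,0.012,0,0.006,0,-0.055,0,0.018,0,0.01,0,-0.082,0,0.0227,0,0.0138,0,-0.1093,0,0.0277,0,0.0185,0,-0.137,0,0.0325,0,0.023,0,-0.165,0,0.0365,0,0.027,0,-0.193,0,0.039,0,0.031,0,-0.22,0,0.039,0,0.031,0,-0.22,0,0.039,0,0.031,0,-0.22,0])

```text
t: 9.8
tool_pos: [0.6203, 0.1788, 0.0849]
tool_rot: [3.126, -0.307, 0.002]
contact_force: [0.6, 0.3, -0.5]
opening: 0.0488
grip_force: 64.6
```

```bash
python3 - <<'E'
from h import *
o=ctrl.get_obs();print(o['t'],o['tool_pos'],o['contact_force'],o['wrist_torque'])
print(cr(5.3,85.2,0),cr(3,84,0))
E
```

```text
9.8 [0.62030891 0.17875191 0.0849499 ] [ 0.59662752  0.3471305  -0.5330597 ] [ 0.02180064  0.05911748 -0.05109999]
[0.0007, -0.0005, -0.0004, 0.0005, -0.0008, -0.0003] [-0.0031, -0.0005, 0.0016, 0.0005, -0.0008, -0.0003]
```

Flat with no contact. Shift back about 2 mm, settle down, and release.

>>> apply_moves(rows=[-0.003,0,0.001,0,0,0,-0.003,0,0.002,0,0,0,-0.003,0,0.0025,0,0,0,-0.003,0,0.0025,0,0,0])

```text
t: 10.2
tool_pos: [0.6182, 0.1793, 0.0845]
tool_rot: [3.126, -0.307, 0.0]
contact_force: [-3.3, -0.8, 5.4]
opening: 0.0484
grip_force: 65.4
```

>>> apply_moves(rows=[0,0,0,0,0,0,0,0,0,0,0,0,0,0,0,0,0,0,0,0,0,0,0,0,0,0,0,0,0,0,0,0,0,0,0,0], grip=0.75)

```text
t: 10.8
tool_pos: [0.6184, 0.1792, 0.0836]
tool_rot: [3.126, -0.307, 0.001]
contact_force: [-0.3, 0.0, 0.3]
opening: 0.0641
grip_force: 0.0
```

>>> apply_moves(rows=[0,0,-0.02,0,0,0,0,0,-0.05,0,0,0,0,0,-0.1,0,0,0,0,0,-0.17,0,0,0,0,0,-0.24,0,0,0,0,0,-0.27,0,0,0,0,0,-0.27,0,0,0,0,0,-0.27,0,0,0])

```text
t: 11.6
tool_pos: [0.6181, 0.1793, 0.2455]
tool_rot: [3.126, -0.307, 0.001]
contact_force: [0.3, 0.6, -0.1]
opening: 0.0643
grip_force: 0.0
```

```bash
python3 - <<'E'
from h import *
o=ctrl.get_obs();im,d=ctrl.get_image('wrist');cv2.imwrite('pics/w5.png',im);print(o['t'],o['tool_pos'],o['contact_force'])
K,R,c=pose('wrist',o);W=cloud(K,R,c,d);P=W.copy();q=W[...,:2]-[.6156,.18]
x=q@ex;y=q@np.array([-ex[1],ex[0]])
for X in range(-22,60,6):
    s=(d>0)&(abs(x*1000-X)<2)&(abs(y)<.03)
    b=s&(im.max(2)<60)&(W[...,2]>.015)
    print(X,b.sum(),np.percentile(W[b][:,2],[2,50,98]).round(4) if b.sum() else '',(np.percentile(y[b],[1,99])*1000).round(1) if b.sum() else '')
E
```

```text
11.6 [0.61806809 0.17929521 0.24550998] [ 0.27219007  0.62999252 -0.12218655]
-22 191 [0.0182 0.0203 0.0332] [-24.1  22.2]
-16 193 [0.0185 0.0201 0.0335] [-24.1  22.2]
-10 199 [0.0179 0.0201 0.0333] [-24.   22.7]
-4 192 [0.0181 0.0203 0.0329] [-23.9  22.6]
2 204 [0.0178 0.0203 0.0334] [-23.7  22.4]
8 204 [0.018  0.0205 0.0336] [-23.6  22.4]
14 6123 [0.0212 0.256  0.2634] [-17.9  28. ]
20 7788 [0.0323 0.2585 0.2694] [-29.6  29.4]
26 219 [0.0183 0.0203 0.0333] [-24.1  22.3]
32 209 [0.0179 0.0203 0.033 ] [-23.9  22.7]
38 241 [0.0182 0.0202 0.0333] [-23.9  22.2]
44 132 [0.0178 0.0208 0.0336] [-23.8  22.5]
50 0  
56 0
```

View pics/w5.png

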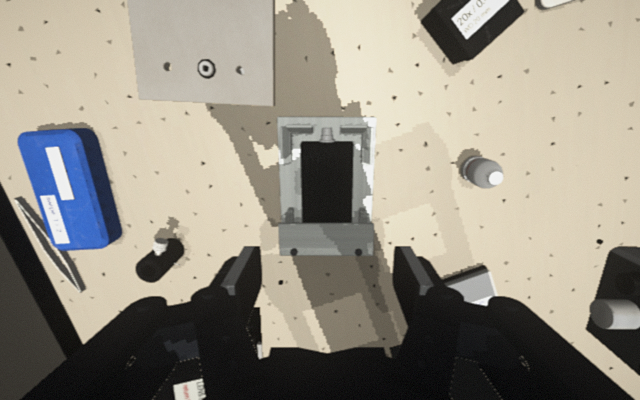

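The module lies flat: its top is at a constant height of about 32–33 mm, it is centred within 1 mm, and its plain end is under the lip. The objective stands at (483,172), and the arm is clear.

```bash
python3 -c "
from station import ctrl
print(ctrl.finish_job())"
```

```text
the job is handed in; nothing more can be done
None
```

The module lies flat in the cradle with its plain end under the lip, centred to about 1 mm. The objective is still standing, the arm is clear, and I handed the job in at about 12 s; the hand-in gave back no verdict.

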